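# Move four salvaged parts from the keeper fixture to the bench rack in reverse order

## Task

Swing the fixture's hinged keeper frame up and over past vertical so that it stays open, before any part is taken out. Then move the four salvaged parts from the fixture to the four bays of the empty rack, one part in each bay in the reverse order: the leftmost part in the fixture (seen from the robot) goes to the rightmost bay, and so on. Set each one down upright in the middle of its bay, never dropping it, and leave the frame open.

Things in the scene. Friction and masses are not known exactly. Their poses are not given: they have to be found in the camera images.
- capacitor_mid (a point): can capacitor: upright black cylinder, diameter 35 mm, 60 mm high, bright disc with two brass studs on top. Point at its centre, z up along its axis. 60 to 130 g.
- transformer_mid (a point): small mains transformer: dark steel core 46 mm (x) by 26 mm (y) by 42 mm high, with a copper coil 28 mm wide in x, 26 mm high, bulging out of both y faces to 44 mm over all. Point at its centre, z up. 200 to 390 g. Best gripped across x, on the flat core ends.
- heatsink_mid (a point): aluminium finned heat sink block, 42 mm (x) by 38 mm (y) by 54 mm high; upright fins, the outer two are flat faces across x. Point at its centre, z up. 80 to 170 g.
- choke_mid (a point): toroidal choke: copper-wound ring lying flat, outer diameter 45 mm, hole 19 mm, 34 mm high. Point at its centre (in the hole), z up along its axis. 100 to 200 g.
- nest_capacitor: thin grey nest plate under the capacitor at the start, 58 x 60 x 4 mm, fixed; four alike, 72 mm apart in the fixture's row. Origin mid-underside, 12 mm above the table; the part stands on it, 16 mm above the table. x away from the robot, y left along the row. It stays put, marking the start place. 96 mm high hinge posts stand 65 mm beyond the row's line, 157 mm either side of its middle.
- nest_transformer: thin grey nest plate under the transformer at the start, 58 x 60 x 4 mm, fixed; four alike, 72 mm apart in the fixture's row. Origin mid-underside, 12 mm above the table; the part stands on it, 16 mm above the table. x away from the robot, y left along the row. It stays put, marking the start place. 96 mm high hinge posts stand 65 mm beyond the row's line, 157 mm either side of its middle.
- nest_heatsink: thin grey nest plate under the heatsink at the start, 58 x 60 x 4 mm, fixed; four alike, 72 mm apart in the fixture's row. Origin mid-underside, 12 mm above the table; the part stands on it, 16 mm above the table. x away from the robot, y left along the row. It stays put, marking the start place. 96 mm high hinge posts stand 65 mm beyond the row's line, 157 mm either side of its middle.
- nest_choke: thin grey nest plate under the choke at the start, 58 x 60 x 4 mm, fixed; four alike, 72 mm apart in the fixture's row. Origin mid-underside, 12 mm above the table; the part stands on it, 16 mm above the table. x away from the robot, y left along the row. It stays put, marking the start place. 96 mm high hinge posts stand 65 mm beyond the row's line, 157 mm either side of its middle.
- frame_grip (a point): middle of the fixture's keeper-frame grip bar: round steel, 12 mm thick, 286 mm long along y. Turns with the frame: x leads to the hinge (axis along y, 135 mm off, 88 mm above table); side arms at y +-143; 8 mm bar half-way back lies over the parts. Shut: level, z up, 70 mm nearer than the parts' line. 0.2 kg; opens up and away to a stop at 2.6 rad, falls shut short of vertical, falls open past it.
- rack: empty target rack: fixed plywood base 90 mm (x) by 294 mm (y), 12 mm thick; aluminium strips 4 mm wide, 7 mm high part it into four bays in a row along y, a dark mat in each. Origin at the middle of its underside, on the table; x away from the robot, y left along the row. Bay centres at x 0, y +108, +36, -36, -108 mm; floors at z 12 mm. Left or right of the fixture; either is turned up to 0.2 rad.
There are look-alikes about, which are no part of the job. Leave any green look-alike of the part that bears heatsink_mid alone.

How it is judged:
By the outcome, as a careful person would: the job done as asked, in the order asked, and still so for the second after the job is handed in, with the robot touching nothing.
It also fails if it takes over 125 s, if anything falls off the work surface, if the arm or the gripper's body presses on something with over 40 N, if the wrist force passes 120 N, or if a joint passes its speed limit or range.

## Robot

A 6-joint arm with a two-finger parallel gripper is mounted at the origin on the work surface. World frame = base frame: x ahead of the robot, y to its left, z up, the work surface at z = 0. Lengths are in m, angles in rad, forces in N, time in s.
With the tool pointing down it reaches from about 0.25 to 0.775 m from the base axis. Payload 4 kg.
Tool frame: the origin (TCP) lies on the centre line of the jaws, within the pads' length; the fingertips stand 19 mm ahead of it and the grasp point (between the pads) is the TCP; x points along the fingers, z is the direction in which the jaws open and shut, and the axes are right-handed (so a half turn about x gives the same grasp; the last joint's range is limited). The gripper opens to 94 mm and grips with 3 to 60 N. Pads are 16 mm wide; open, the fingers measure 119 mm over their backs; the gripper's body (75 mm by 177 mm) begins 78 mm behind the grasp point.
Start: joints at [1.006, 0.087, 1.371, -0, 1.684, -0.103], TCP at [0.245, 0.492, 0.225] pointing down, gripper open.
Joint ranges: [-3.1, 3.1], [-0.76, 2.03], [0.27, 2.55], [-1.08, 4.22], [0.17, 2.65], [-2.57, 2.57]. Speed limits (rad/s): [2.79, 2.79, 3.14, 3.14, 3.14, 3.14].

## Interface

Orientations are given as [roll, pitch, yaw] about the fixed x, y, z axes, in that order (R = Rz(yaw) Ry(pitch) Rx(roll)).
In Python, from bench import robot, snapshot, camera_params gives the robot as it stands.
- The arm moves only by the tool step_arm, never from a script. Its argument "motion" is text: rows parted by semicolons, each of 7 numbers parted by spaces: the opening in per cent of the stroke, from 0 (shut) to 100 (fully open), then the shift along the tool's x, y, z in cm, then the turn, a rotation vector about the tool's x, y, z in rad. A call has 1 to 20 rows; each row shifts and turns the commanded pose from where the row before left it, along the tool's axes as they then stand; what a row does not reach is not made up. A row lasts 1/12 s, in which the tool goes at most 41.7 mm and 7.16 degrees, less where a joint would pass 70% of its speed; a pose out of reach is approached as far as the arm can. A call with a gripper value outside its range is refused whole. The fingers move at their own pace and stop on an object; the grip force is fixed at half the most. Time passes only in rows, so rows that do not move let the fingers close. It gives the time, the measured TCP pose, the force and the opening at its end, in the units of the state.
- robot.get_obs(): the state, without advancing time (a new reading comes with each control period).
- snapshot(name): name is "scene" or "top" or "wrist"; returns the picture (384x512x3 uint8, red, green, blue); there is no depth.
- camera_params(name): a dict with "fx", "fy", "cx", "cy" (pixels), "R" (3x3) and "t" (3): a world point X has camera coordinates R X + t. Camera axes: x right, y down, z forward; pixel columns grow to the right and rows downward; lengths in m; the calibration is good to about 2 mm. A picture is of the moment at which its call begins: read the wrist's pose just before it. camera_params takes no time and is no camera call; for the wrist camera it gives the pose at the moment of the call.
- robot.close_job(): hands the job in, once; it reports no verdict.
The state is a dict: "time": time; "joint_positions": joint angles; "qvel": joint speeds; "joint_torque": joint torques, N m; "tool_pos": TCP position; "ee_rot": TCP orientation; "wrist_force": force on the tool from outside, world axes, zero at the start; "wrist_torque": the same for the moment, N m; "width": finger opening in m.
Only numpy, scipy, OpenCV 4.12 (cv2) and the standard library are available. Lean on these libraries where they do the work, as an engineer would, in place of code of your own. Each camera call takes 0.05 s, during which the arm holds its last target.

## Working session

There is one attempt and no reset: what is moved stays moved. The work goes in short steps, Python scripts to look and compute and a tool call to move; the robot and the scene stay as the last step left them, time stands still between calls to the robot, and variables do not carry over. Pictures are saved under pics/ and viewed, and the job is handed in when it is done.

Besides the shell and the picture viewer there is one more tool, called as name(argument=value, ...) on one line, values as JSON. step_arm: Moves the arm, as the interface text tells. Its arguments: {"type":"object","properties":{"motion":{"type":"string"}},"required":["motion"]}

```bash
ls; mkdir -p pics
python3 - <<'E'
from bench import robot, snapshot, camera_params
import cv2
print(robot.get_obs())
for n in ["scene","top","wrist"]:
    im=snapshot(n); cv2.imwrite(f"pics/{n}0.png",im[:,:,::-1])
    print(n,camera_params(n))
E
```

```text
pics
{'time': 0.0, 'joint_positions': array([ 1.00591968e+00,  8.79346241e-02,  1.37223613e+00, -2.53380692e-05,
        1.68355300e+00, -1.03092010e-01]), 'qvel': array([-9.91028664e-04,  6.64452852e-05, -1.30906636e-03,  1.97893288e-03,
       -8.93972919e-04, -5.75515855e-04]), 'joint_torque': array([-1.12569091e-03, -3.40173197e+01, -3.02429581e+01,  7.15450547e-02,
        3.30048474e-02, -1.46575176e-04]), 'tool_pos': array([0.24479406, 0.49197155, 0.22332444]), 'ee_rot': array([ 3.05031709,  1.56866508, -2.12385935]), 'wrist_force': array([ 0.25686009, -0.26482104, -0.50847698]), 'wrist_torque': array([ 0.06319833, -0.01470355, -0.03967286]), 'width': 0.09410666747147498}
scene {'fx': 401.4281551571258, 'fy': 401.4281551571258, 'cx': 254.42828883517723, 'cy': 182.37158604488184, 'R': array([[-0.19881815,  0.98003319,  0.00250821],
       [ 0.79573134,  0.16292197, -0.58332501],
       [-0.57208651, -0.11397974, -0.81223497]]), 't': array([ 0.09325279, -0.35936615,  1.24855996])}
top {'fx': 443.8164262148658, 'fy': 443.8164262148658, 'cx': 257.2817107069867, 'cy': 187.80350210937567, 'R': array([[-0.02362418, -0.99969532,  0.00715267],
       [-0.99094327,  0.02247014, -0.13238783],
       [ 0.13218677, -0.01021544, -0.99117219]]), 't': array([-4.78007959e-04,  5.38797703e-01,  1.18870538e+00])}
wrist {'fx': 323.16344929188745, 'fy': 323.16344929188745, 'cx': 254.47095195208715, 'cy': 191.0131691452698, 'R': array([[ 0.44608233,  0.89498976, -0.0019712 ],
       [ 0.8695327 , -0.43287029,  0.2377734 ],
       [ 0.21195148, -0.10778054, -0.97131865]]), 't': array([-0.54979675, -0.02531548,  0.39020246])}
```

View pics/scene0.png

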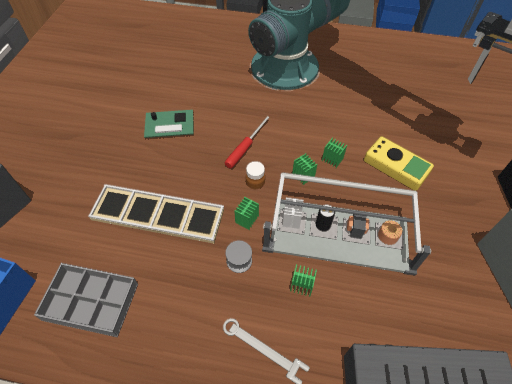

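View pics/top0.png

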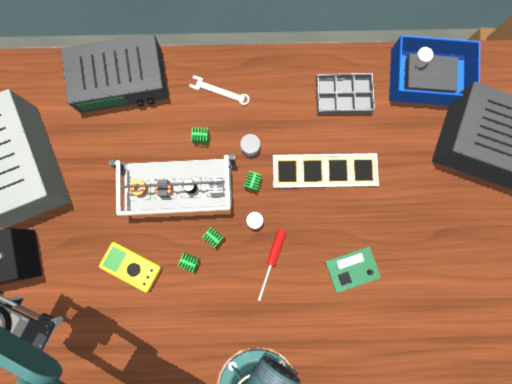

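View pics/wrist0.png

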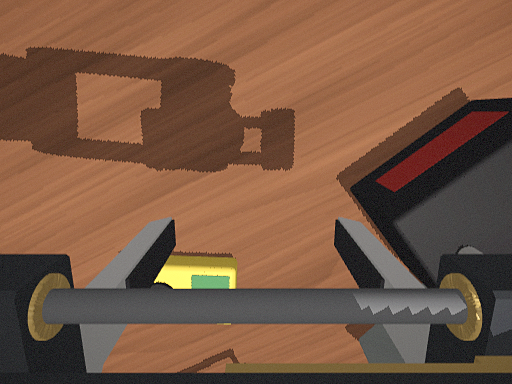

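The scene view shows the fixture at about (347,228), with the heat sink, capacitor, transformer and choke running left to right. That order is reversed when seen from the robot. The four-bay rack is at (157,213) and the green decoy heat sinks lie loose around it. In the top view the fixture is at about (177,188) and the rack at (326,170). I'll zoom in next.

```bash
cat > h.py <<'E'
import numpy as np, cv2
from bench import robot, snapshot, camera_params
from scipy.spatial.transform import Rotation as Rn
def ray(P,uv):
    d=P["R"].T@np.array([(uv[0]-P["cx"])/P["fx"],(uv[1]-P["cy"])/P["fy"],1.0]); return -P["R"].T@P["t"],d
def onz(P,uv,z):
    o,d=ray(P,uv); return o+d*(z-o[2])/d[2]
def proj(P,X):
    c=P["R"]@np.array(X,float)+P["t"]; return np.array([P["fx"]*c[0]/c[2]+P["cx"],P["fy"]*c[1]/c[2]+P["cy"]])
def tri(obs):
    A=np.zeros((3,3));b=np.zeros(3)
    for P,uv in obs:
        o,d=ray(P,uv); d=d/np.linalg.norm(d); M=np.eye(3)-np.outer(d,d); A+=M;b+=M@o
    X=np.linalg.solve(A,b); return X,[np.round(proj(P,X)-uv,1) for P,uv in obs]
def crop(im,x0,y0,w,h,s,name):
    c=cv2.resize(im[y0:y0+h,x0:x0+w,::-1],None,fx=s,fy=s,interpolation=cv2.INTER_CUBIC); cv2.imwrite(name,c)
E
python3 - <<'E'
from h import *
im=cv2.imread("pics/top0.png")[:,:,::-1]; crop(im,100,140,150,90,5,"pics/c1.png"); crop(im,260,140,130,60,6,"pics/c2.png")
im=cv2.imread("pics/scene0.png")[:,:,::-1]; crop(im,255,160,180,125,4,"pics/c3.png");crop(im,80,170,155,80,5,"pics/c4.png")
P=camera_params("top")
for uv in [(139,188),(164,188),(190,187),(215,187)]: print(onz(P,uv,.06))
for uv in [(327,170)]: print(onz(P,uv,.012))
E
```

```text
[0.54212004 0.30645441 0.06      ]
[0.54059258 0.2391025  0.06      ]
[0.54172886 0.16898873 0.06      ]
[0.54019952 0.10150487 0.06      ]
[ 0.58819066 -0.21176889  0.012     ]
```

View pics/c1.png

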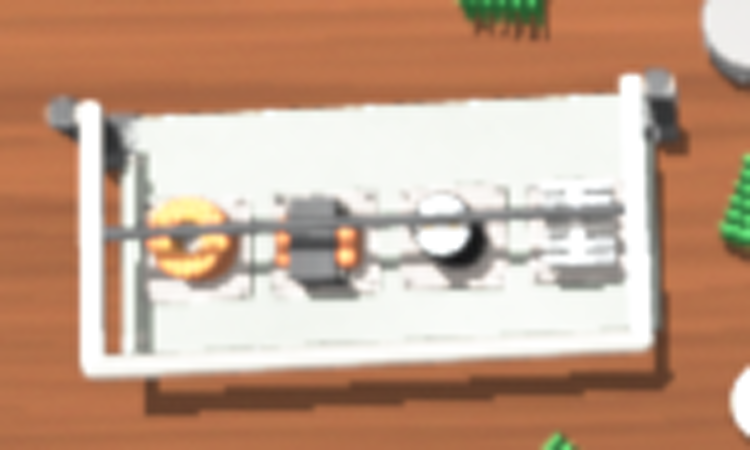

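View pics/c2.png

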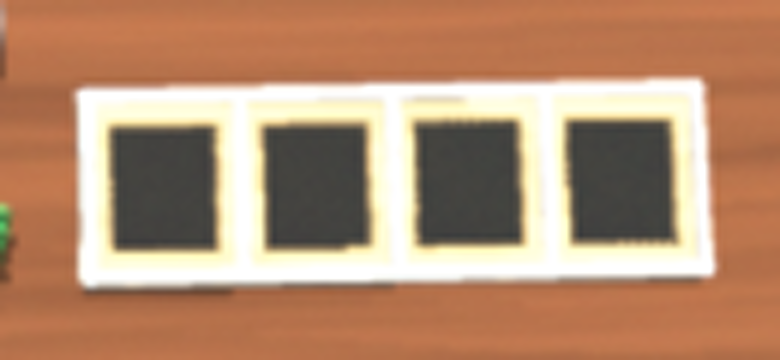

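View pics/c3.png

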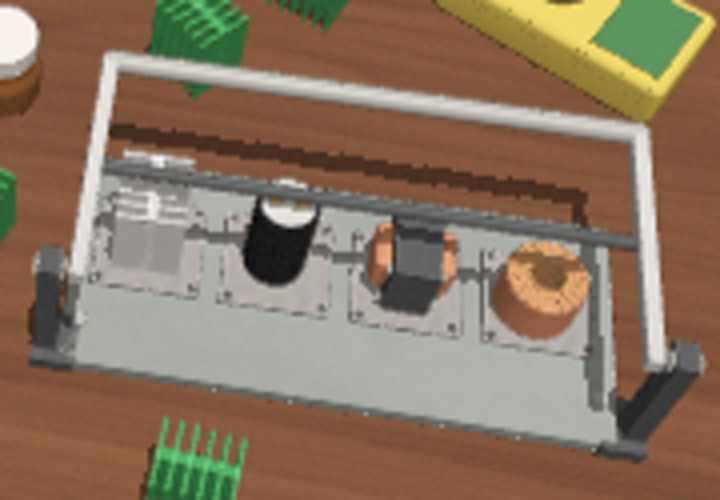

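View pics/c4.png

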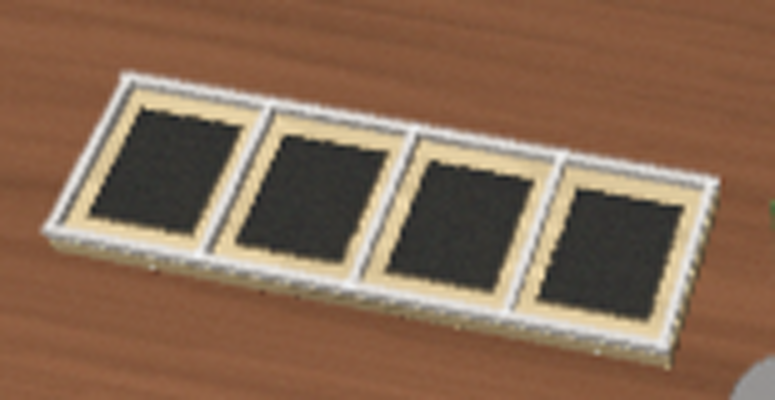

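The top crop shows, left to right as seen from the robot, choke (138,188), transformer (163,188), capacitor (189,185) and heat sink (216,187). The grip bar runs from (118,213) to (228,208). The scene crop confirms the same order mirrored, and only the silver finned block sits in the nest. The green ones at (200,135), (253,181), (213,237) and (188,263) in the top view are decoys. The rack is the four-bay plywood one, not the 2x3 grey tray at (345,93).

Run:
```python
from h import *
T=camera_params("top");S=camera_params("scene")
def t(a): return (100+a[0]/5,140+a[1]/5)
def s(a): return (255+a[0]/4,160+a[1]/4)
def t2(a): return (260+a[0]/6,140+a[1]/6)
def s2(a): return (80+a[0]/5,170+a[1]/5)
for n,a,b in [("barL",(93,365),(643,131)),("barR",(641,340),(112,60)),("cap top",(441,224),(289,205)),("choke hole",(188,238),(548,270)),("tr top",(320,226),(418,240)),
 ("nestC farleft",(410,187),(325,310)),("nestT nearL",(253,298),(487,250)),("nestCh farL",(150,190),(590,350)),("hinge L",(62,110),(683,352)),("hinge R",(660,80),(50,262))]:
    X,e=tri([(T,t(a)),(S,s(b))]); print(n,X.round(4),e)
for n,a,b in [("farR",(702,82),(47,232)),("farL",(78,91),(668,348)),("nearL",(83,282),(717,180)),("nearR",(713,272),(126,75))]:
    X,e=tri([(T,t2(a)),(S,s2(b))]); print(n,X.round(4),e, onz(T,t2(a),.019).round(4),onz(S,s2(b),.019).round(4))
# mats
for nm,f,P,(x0,y0,x1,y1) in [("T","top0",T,(265,145,385,195)),("S","scene0",S,(85,180,230,245))]:
    im=cv2.imread(f"pics/{f}.png").astype(int).max(2)[y0:y1,x0:x1]
    n,l,st,c=cv2.connectedComponentsWithStats((im<80).astype(np.uint8))
    for i in range(1,n):
        if st[i,4]>150: print(nm,st[i,4],onz(P,c[i]+[x0,y0],.012).round(4))
o=robot.get_obs(); print(o['time']);R=Rn.from_euler('xyz',o['ee_rot']).as_matrix();print(R.round(3))
```

```text
barL [0.4734 0.353  0.0901] [array([-0.8, -0. ]), array([-0.9, -0. ])]
barR [0.4801 0.0662 0.0856] [array([-0.4,  0.1]), array([-0.4, -0. ])]
cap top [0.5461 0.1732 0.0715] [array([-0.4,  0. ]), array([-0.5, -0. ])]
choke hole [0.5449 0.3146 0.0493] [array([-0.6, -0. ]), array([-0.8, -0. ])]
tr top [0.548  0.2418 0.0615] [array([-1.1,  0. ]), array([-1.4, -0.1])]
nestC farleft [0.5752 0.2011 0.0174] [array([-1.3,  0.1]), array([-1.7, -0.1])]
nestT nearL [0.5154 0.2893 0.0119] [array([-1.2, -0. ]), array([-1.4, -0.1])]
nestCh farL [0.5756 0.3426 0.0262] [array([-0.8, -0. ]), array([-1. , -0.1])]
hinge L [0.6077 0.3677 0.0969] [array([-0., -0.]), array([-0., -0.])]
hinge R [0.6176 0.0548 0.0918] [array([-0.8,  0.1]), array([-1., -0.])]
farR [ 0.6311 -0.3543  0.0126] [array([-0.7,  0.3]), array([-0.9, -0. ])] [ 0.6307 -0.3544  0.019 ] [ 0.6339 -0.3484  0.019 ]
farL [ 0.6332 -0.059   0.0163] [array([-0.3,  0.1]), array([-0.4, -0. ])] [ 0.6329 -0.0597  0.019 ] [ 0.6344 -0.0575  0.019 ]
nearL [ 0.5427 -0.0593  0.0135] [array([-0.2,  0. ]), array([-0.2, -0. ])] [ 0.5421 -0.0595  0.019 ] [ 0.5459 -0.0576  0.019 ]
nearR [ 0.5406 -0.3551  0.0114] [array([-0.4,  0.2]), array([-0.6, -0. ])] [ 0.5401 -0.3542  0.019 ] [ 0.545  -0.3492  0.019 ]
T 293 [ 0.5883 -0.0978  0.012 ]
T 287 [ 0.5862 -0.1694  0.012 ]
T 298 [ 0.5874 -0.2414  0.012 ]
T 288 [ 0.5866 -0.3134  0.012 ]
S 459 [ 0.5875 -0.3146  0.012 ]
S 474 [ 0.5877 -0.2421  0.012 ]
S 475 [ 0.5883 -0.1702  0.012 ]
S 492 [ 0.5888 -0.0983  0.012 ]
0.15
[[-0.001 -0.895  0.446]
 [-0.001  0.446  0.895]
 [-1.     0.    -0.002]]
```

The heights match the text: bar 86–90 mm, capacitor top 72 mm (text 76), choke top 49 mm (50). The rack's mid is about (0.587,−0.206) with yaw about −0.007, and the bar's middle is about (0.477,0.210,0.088) with yaw about 0.025. The bar is the near long white tube, not the thin 8 mm mid bar. Next I turn the tool and go over it.

step_arm(motion="50 0 0 0 0.1084 0 0;50 0 0 0 0.1084 0 0;50 0 0 0 0.1084 0 0;50 0 0 0 0.1084 0 0;50 0 0 0 0.1084 0 0;50 0 0 0 0.1084 0 0;50 0 0 0 0.1084 0 0;50 0 0 0 0.1084 0 0;50 0 0 0 0.1084 0 0;50 0 0 0 0.1084 0 0;50 0 -2.88 2.25 0 0 0;50 0 -2.88 2.25 0 0 0;50 0 -2.88 2.25 0 0 0;50 0 -2.88 2.25 0 0 0;50 0 -2.88 2.25 0 0 0;50 0 -2.88 2.25 0 0 0;50 0 -2.88 2.25 0 0 0;50 0 -2.88 2.25 0 0 0;50 0 -2.88 2.25 0 0 0;50 0 -2.88 2.25 0 0 0")

```text
time: 1.82
tool_pos: [0.4779, 0.2085, 0.2242]
ee_rot: [2.806, 1.57, 2.831]
wrist_force: [0.7, 0.3, -0.2]
width: 0.0471
```

```bash
cat >> h.py <<'E'
def tool(o=None):
    o=o or robot.get_obs(); return o['tool_pos'],Rn.from_euler('xyz',o['ee_rot']).as_matrix()
def go(target,yaw=None):
    p,R=tool(); d=R.T@(np.array(target)-p)
    print("tool",p.round(4),"yaw",round(float(np.arctan2(R[1,2],R[0,2])),4),"down",R[:,0].round(3),"shift cm",(d*100).round(2))
    if yaw is not None: print("then turn about tool x", round(float(np.arctan2(R[1,2],R[0,2]))-yaw,4))
E
python3 - <<'E'
from h import *
go([.4767,.2096,.088],.025)
P=camera_params("wrist"); print((-P["R"].T@P["t"]).round(3)); im=snapshot("wrist"); crop(im,0,0,512,384,1.5,"pics/w1.png")
for X in [[.4734,.353,.0882],[.4801,.0662,.088],[.4767,.2096,.088]]: print(proj(P,X))
E
```

```text
tool [0.4779 0.2085 0.2242] yaw 0.025 down [-0.  0. -1.] shift cm [13.62  0.11 -0.11]
then turn about tool x -0.0
[0.477 0.277 0.385]
[252.21757471  18.46670771]
[252.40269896 319.45465324]
[252.26826048 185.90632869]
```

View pics/w1.png

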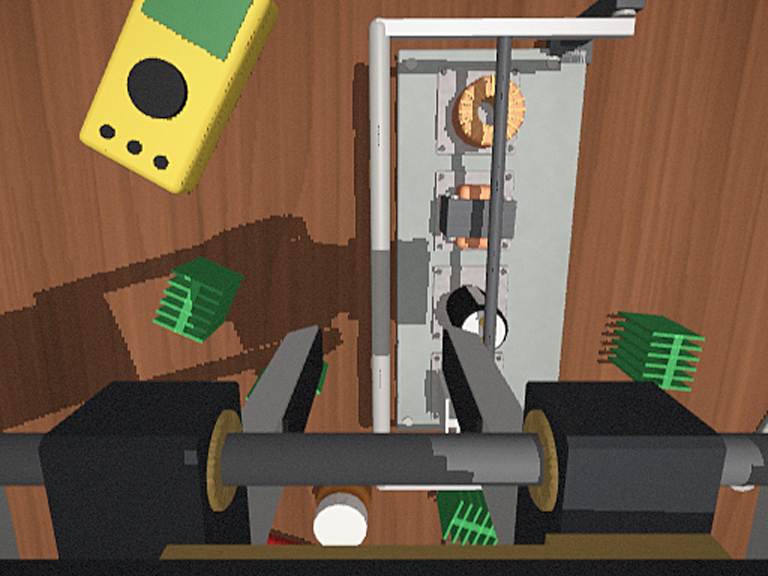

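The wrist view shows the bar centred at column 379/1.5 ≈ 252.7, against 252.3 predicted, and running straight down the picture, so the yaw is right. The jaws straddle it. I go down and close.

step_arm(motion="50 2.7 0 -0.05 0 0 0;50 2.7 0 -0.05 0 0 0;50 2.7 0 0 0 0 0;50 2.7 0 0 0 0 0;50 1.6 0 0 0 0 0;50 1.2 0 0 0 0 0;50 0 0 0 0 0 0;0 0 0 0 0 0 0;0 0 0 0 0 0 0;0 0 0 0 0 0 0;0 0 0 0 0 0 0;0 0 0 0 0 0 0;0 0 0 0 0 0 0;0 0 0 0 0 0 0")

```text
time: 3.03
tool_pos: [0.4767, 0.2103, 0.0893]
ee_rot: [0.316, 1.569, 0.341]
wrist_force: [-1.7, 0.3, 1.6]
width: 0.011
```

Gripped: the width is 11 mm on a 12 mm bar. Working out the arc rows next.

Run:
```python
import numpy as np
th=np.radians(np.arange(0,141,7)); r=13.5
for a,b in zip(th[:-1],th[1:]): print("0 %.2f 0 %.2f 0 0 0"%(-r*(np.sin(b)-np.sin(a)), r*(np.cos(a)-np.cos(b))),end=";")
```

```text
0 -1.65 0 0.10 0 0 0;0 -1.62 0 0.30 0 0 0;0 -1.57 0 0.50 0 0 0;0 -1.50 0 0.68 0 0 0;0 -1.41 0 0.86 0 0 0;0 -1.29 0 1.03 0 0 0;0 -1.16 0 1.18 0 0 0;0 -1.00 0 1.31 0 0 0;0 -0.84 0 1.42 0 0 0;0 -0.66 0 1.51 0 0 0;0 -0.47 0 1.58 0 0 0;0 -0.27 0 1.63 0 0 0;0 -0.07 0 1.65 0 0 0;0 0.13 0 1.64 0 0 0;0 0.33 0 1.62 0 0 0;0 0.52 0 1.56 0 0 0;0 0.71 0 1.49 0 0 0;0 0.89 0 1.39 0 0 0;0 1.05 0 1.27 0 0 0;0 1.20 0 1.13 0 0 0;
```

step_arm(motion="0 -1.65 0 0.10 0 0 0;0 -1.62 0 0.30 0 0 0;0 -1.57 0 0.50 0 0 0;0 -1.50 0 0.68 0 0 0;0 -1.41 0 0.86 0 0 0;0 -1.29 0 1.03 0 0 0")

```text
time: 3.53
tool_pos: [0.5082, 0.211, 0.1785]
ee_rot: [-3.103, 1.563, -3.077]
wrist_force: [-5.1, 0.4, -0.4]
width: 0.0111
```

step_arm(motion="0 -1.16 0 1.18 0 0 0;0 -1.00 0 1.31 0 0 0;0 -0.84 0 1.42 0 0 0;0 -0.66 0 1.51 0 0 0;0 -0.47 0 1.58 0 0 0;0 -0.27 0 1.63 0 0 0;0 -0.07 0 1.65 0 0 0")

```text
time: 4.12
tool_pos: [0.6136, 0.2137, 0.2256]
ee_rot: [1.76, 1.57, 1.785]
wrist_force: [-2.2, 0.7, 0.5]
width: 0.0111
```

step_arm(motion="0 0.13 0 1.64 0 0 0;0 0.33 0 1.62 0 0 0;0 0.52 0 1.56 0 0 0;0 0.71 0 1.49 0 0 0;0 0.89 0 1.39 0 0 0;0 1.05 0 1.27 0 0 0;0 1.20 0 1.13 0 0 0;0 0 0 0 0 0 0;0 0 0 0 0 0 0")

```text
time: 4.87
tool_pos: [0.7157, 0.2158, 0.1737]
ee_rot: [-0.832, 1.57, -0.808]
wrist_force: [1.0, -0.6, -1.5]
width: 0.0112
```

Run:
```python
from h import *
im=snapshot("scene"); crop(im,200,80,230,210,3,"pics/s1.png"); go([.7,.21,.2],.025)
```

```text
tool [0.7152 0.2158 0.1743] yaw 0.0247 down [-0. -0. -1.] shift cm [-2.57 -0.54 -1.53]
then turn about tool x -0.0003
```

View pics/s1.png

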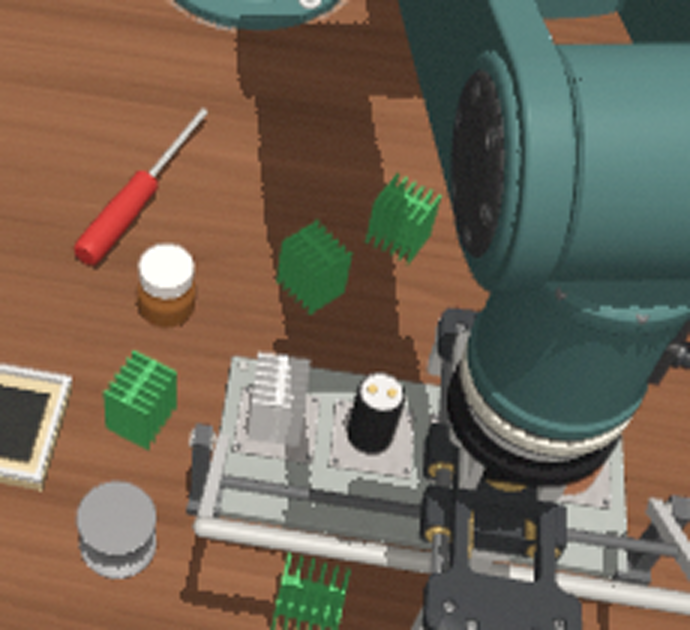

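The scene view shows the frame swung over beyond the posts, with the grip bar at (395,555) in the crop and all parts standing undisturbed. I release, rise and move back over the row.

step_arm(motion="35 0 0 0 0 0 0;35 0 0 0 0 0 0;35 0 0 0 0 0 0;35 0 0 0 0 0 0;35 0 0 0 0 0 0;35 0 0 0 0 0 0;35 -3 0 0 0 0 0;35 -3.5 0 0 0 0 0;35 -3.5 0 0 0 0 0;35 -3 0 0 0 0 0;35 0 0 -3.5 0 0 0;35 0 0 -3.5 0 0 0;35 0 0 -3.5 0 0 0;35 0 0 -3.5 0 0 0;35 0 0 -3 0 0 0;35 0 0 0 0 0 0;35 0 0 0 0 0 0")

```text
time: 6.33
tool_pos: [0.5433, 0.2119, 0.3066]
ee_rot: [0.298, 1.569, 0.324]
wrist_force: [0.6, 0.1, -0.1]
width: 0.0331
```

Run:
```python
from h import *
import pickle
go([.547,.21,.05],.025)
P=camera_params("wrist"); im=snapshot("wrist"); cv2.imwrite("pics/w2raw.png",im[:,:,::-1]); crop(im,0,0,512,384,1.5,"pics/w2.png"); pickle.dump(P,open("w2.pkl","wb"))
im=snapshot("top"); cv2.imwrite("pics/top1.png",im[:,:,::-1]);im=snapshot("scene"); cv2.imwrite("pics/scene1.png",im[:,:,::-1]); crop(im,255,160,180,125,4,"pics/s2.png")
```

```text
tool [0.5433 0.2119 0.3066] yaw 0.026 down [ 0.002  0.001 -1.   ] shift cm [25.66 -0.22  0.32]
then turn about tool x 0.001
```

View pics/w2.png

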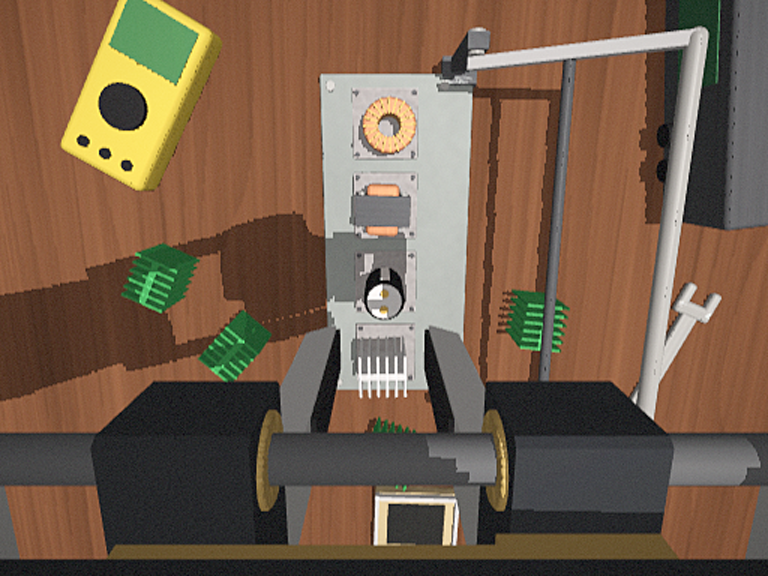

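View pics/s2.png

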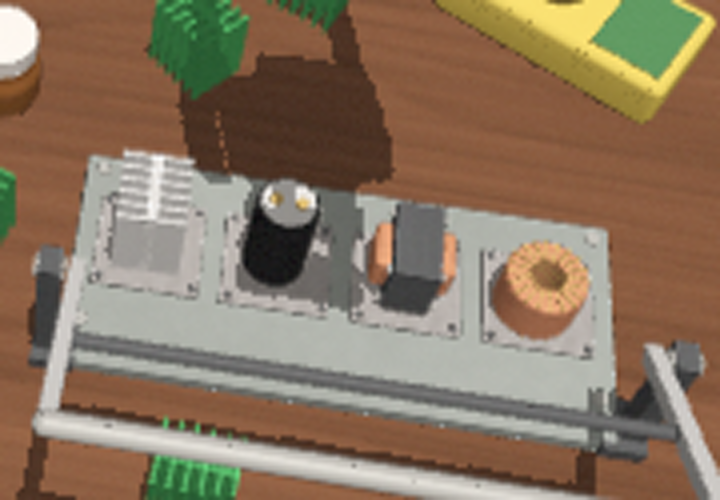

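All four parts stand clear with the frame open. In the wrist view the choke hole is at (388,127)/1.5, the transformer at (382,210)/1.5, the capacitor top at (383,299)/1.5 and the heat sink at (383,370)/1.5. Every part has its x along the fixture's x, so I'll grip across tool z. Closer crops for measurement come next.

Run:
```python
from h import *
im=cv2.imread("pics/w2raw.png")[:,:,::-1]; crop(im,205,50,100,135,5,"pics/w3.png");crop(im,205,160,100,115,5,"pics/w4.png")
im=cv2.imread("pics/top1.png")[:,:,::-1]; crop(im,100,140,150,90,5,"pics/t3.png")
```

```text
(no output)
```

View pics/w3.png

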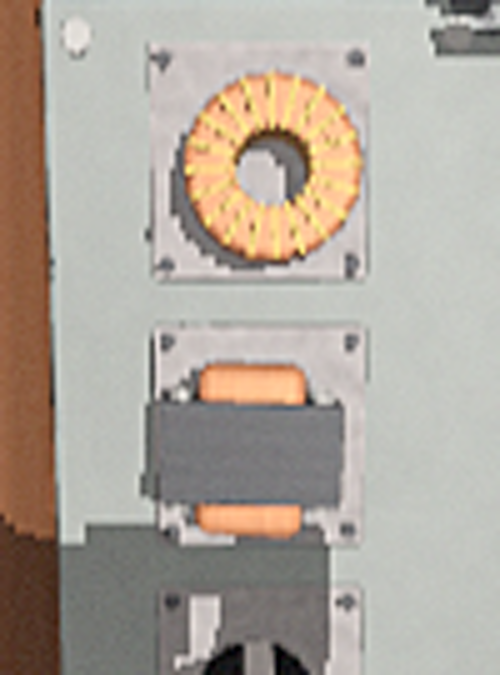

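View pics/w4.png

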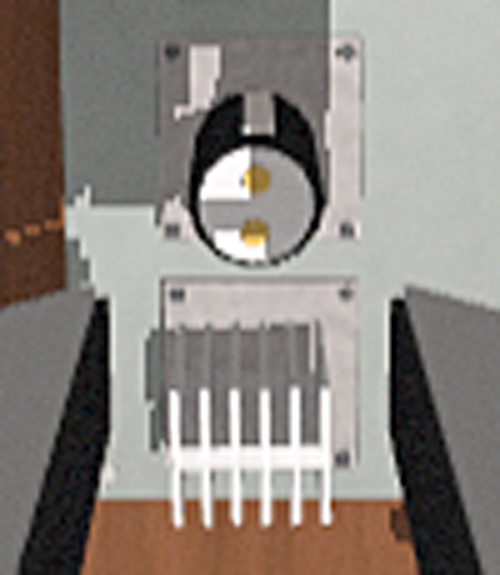

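View pics/t3.png

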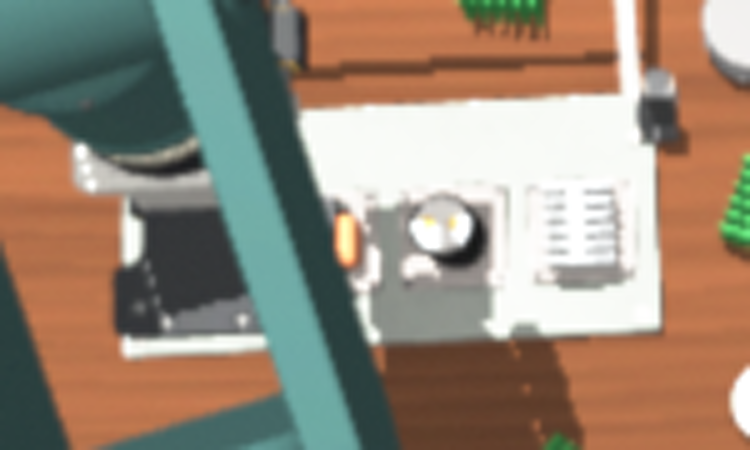

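Run:
```python
from h import *
import pickle
W=pickle.load(open("w2.pkl","rb"));S=camera_params("scene");T=camera_params("top")
w3=lambda a:(205+a[0]/5,50+a[1]/5); w4=lambda a:(205+a[0]/5,160+a[1]/5); s=lambda a:(255+a[0]/4,160+a[1]/4); t=lambda a:(100+a[0]/5,140+a[1]/5)
for n,w,sc,tt,h in [("choke",w3((272,167)),s((548,271)),None,.05),("trafo",w3((247,453)),s((419,234)),None,.058),("cap",w4((257,200)),s((289,203)),t((442,226)),.076),("hs",w4((252,457)),s((157,186)),t((580,225)),.070)]:
    ob=[(W,w),(S,sc)]+([(T,tt)] if tt else [])
    X,e=tri(ob); print(n,X.round(4),np.round(e,1).tolist(),"W@h",onz(W,w,h).round(4),"S@h",onz(S,sc,h).round(4), onz(T,tt,h).round(4) if tt else "")
# trafo edge yaw
a,b=onz(W,w3((150,403)),.058),onz(W,w3((343,403)),.058); print(b-a); a,b=onz(W,w3((150,499)),.058),onz(W,w3((343,503)),.058); print(b-a)
for n,c in [("nCh",[w3((150,42)),w3((365,42)),w3((366,282)),w3((152,280))]),("nTr",[w3((153,325)),w3((365,325)),w3((362,545)),w3((160,545))]),("nHs",[w4((163,278)),w4((358,278)),w4((355,467)),w4((163,463))])]:
    q=np.array([onz(W,u,.016) for u in c]); print(n,q.mean(0).round(4),(q[1]-q[0]).round(4),(q[0]-q[3]).round(4))
```

```text
choke [0.5481 0.3148 0.0539] [[0.0, -0.2], [-0.1, -0.0]] W@h [0.5481 0.315  0.05  ] S@h [0.5457 0.3161 0.05  ] 
trafo [0.5435 0.2457 0.0608] [[-0.1, 0.3], [0.2, 0.1]] W@h [0.5437 0.2458 0.058 ] S@h [0.5415 0.2458 0.058 ] 
cap [0.5463 0.1727 0.073 ] [[-1.4, -0.0], [-0.6, 0.1], [-0.5, -0.5]] W@h [0.548  0.1736 0.076 ] S@h [0.5476 0.1738 0.076 ] [0.5445 0.171  0.076 ]
hs [0.5464 0.1006 0.0676] [[-1.7, -0.3], [-1.3, 0.0], [-0.9, -0.7]] W@h [0.5487 0.1013 0.07  ] S@h [0.5472 0.1034 0.07  ] [0.5442 0.0979 0.07  ]
[0.04807401 0.00121908 0.        ]
[0.04879262 0.00022412 0.        ]
nCh [0.5449 0.3185 0.016 ] [0.0561 0.0014 0.    ] [-0.0012  0.0601  0.    ]
nTr [0.5473 0.2468 0.016 ] [0.0576 0.0015 0.    ] [-0.0027  0.06    0.    ]
nHs [0.5511 0.1039 0.016 ] [0.0571 0.0014 0.    ] [-0.0008  0.0585 -0.    ]
```

The triangulated tops are choke 54, transformer 61, capacitor 73 and heat sink 68 mm, within 4 mm of the text, and the nests agree in x and y. Bays from the mats fit a centre at (0.5875,−0.206) with 72 mm pitch. Heat sink first, into the leftmost bay.

step_arm(motion="100 0 -3.68 0.05 0 0 0;100 0 -3.68 0.05 0 0 0;100 0 -3.68 0.05 0 0 0;100 4 0 0 0 0 0;100 4 0 0 0 0 0;100 4 0 0 0 0 0;100 4 0 0 0 0 0;100 3.5 0 0 0 0 0;100 0 0 0 0 0 0;100 0 0 0 0 0 0")

```text
time: 7.32
tool_pos: [0.5484, 0.101, 0.108]
ee_rot: [-3.1, 1.565, -3.075]
wrist_force: [1.2, -0.4, 1.1]
width: 0.0933
```

Run:
```python
from h import *
go([.5475,.1015,.045],.025)
im=snapshot("wrist"); crop(im,100,100,300,284,2,"pics/w5.png"); im=snapshot("scene"); crop(im,255,130,180,155,4,"pics/s5.png")
```

```text
tool [0.5484 0.101  0.108 ] yaw 0.0243 down [-0.006 -0.    -1.   ] shift cm [ 6.3   0.05 -0.05]
then turn about tool x -0.0007
```

View pics/w5.png

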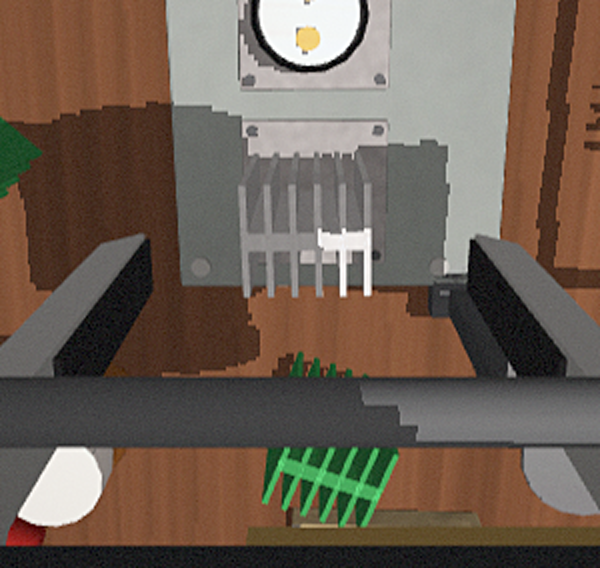

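View pics/s5.png

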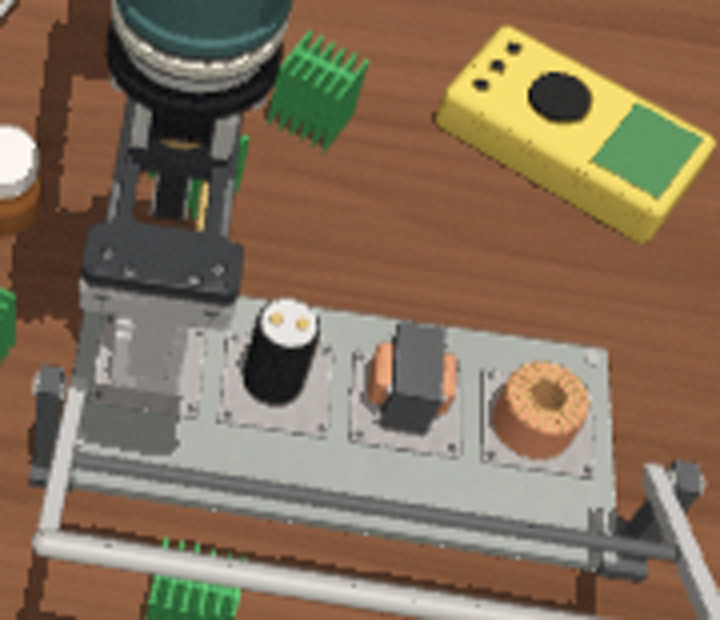

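In the wrist crop the silver heat sink (305,225) sits between the jaws, with the green decoy outside at (330,490). The frame rests on its stop. I go down and grip.

step_arm(motion="100 2 0.05 0 0 0 0;100 2 0 0 0 0 0;100 1.5 0 0 0 0 0;100 0.7 0 0 0 0 0;100 0 0 0 0 0 0;0 0 0 0 0 0 0;0 0 0 0 0 0 0;0 0 0 0 0 0 0;0 0 0 0 0 0 0;0 0 0 0 0 0 0;0 0 0 0 0 0 0")

```text
time: 8.33
tool_pos: [0.5491, 0.102, 0.0487]
ee_rot: [0.168, 1.57, 0.193]
wrist_force: [-0.7, 0.7, -1.0]
width: 0.0574
```

step_arm(motion="0 0 0 0 0 0 0;0 0 0 0 0 0 0;0 0 0 0 0 0 0;0 0 0 0 0 0 0;0 0 0 0 0 0 0")

```text
time: 8.75
tool_pos: [0.5486, 0.1021, 0.0482]
ee_rot: [2.939, 1.57, 2.964]
wrist_force: [-1.6, -0.4, 0.5]
width: 0.0415
```

step_arm(motion="0 -1.5 0 0 0 0 0;0 -3 0 0 0 0 0;0 -4 0 0 0 0 0;0 -3.5 0 0 0 0 0;0 0 -2 0.4 0.031 0 0;0 0 -3.5 0.6 0 0 0;0 0 -3.5 0.6 0 0 0;0 0 -3.5 0.6 0 0 0;0 0 -3.5 0.6 0 0 0;0 0 -3 0.5 0 0 0;0 0 -1.1 0.2 0 0 0;0 3 0 0 0 0 0;0 2 0 0 0 0 0;0 0 0 0 0 0 0;0 0 0 0 0 0 0;0 0 0 0 0 0 0")

```text
time: 10.08
tool_pos: [0.5839, -0.0987, 0.1193]
ee_rot: [-0.1, 1.569, -0.105]
wrist_force: [-0.1, 0.3, -0.8]
width: 0.0417
```

Run:
```python
from h import *
import pickle
go([.5881,-.098,.0447],-.006)
P=camera_params("wrist");im=snapshot("wrist"); crop(im,100,100,300,284,2,"pics/w6.png");cv2.imwrite("pics/w6raw.png",im[:,:,::-1]);pickle.dump(P,open("w6.pkl","wb")); im=snapshot("scene"); crop(im,80,130,185,140,4,"pics/s6.png")
```

```text
tool [ 0.5839 -0.0987  0.1193] yaw -0.0052 down [ 0.001 -0.    -1.   ] shift cm [7.46 0.07 0.4 ]
then turn about tool x 0.0008
```

View pics/w6.png

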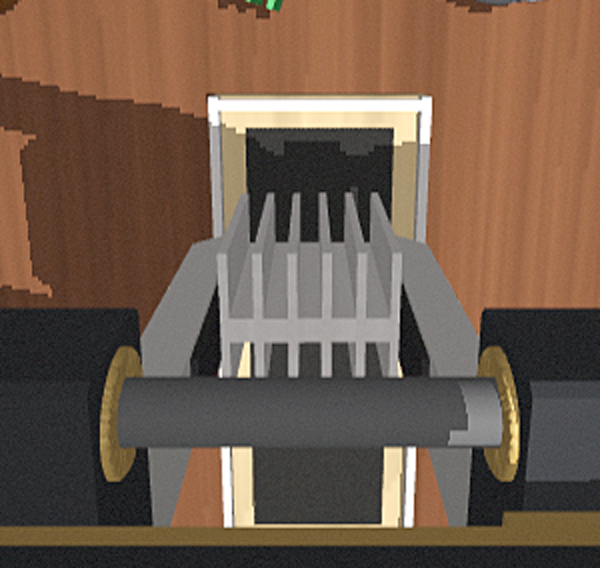

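View pics/s6.png

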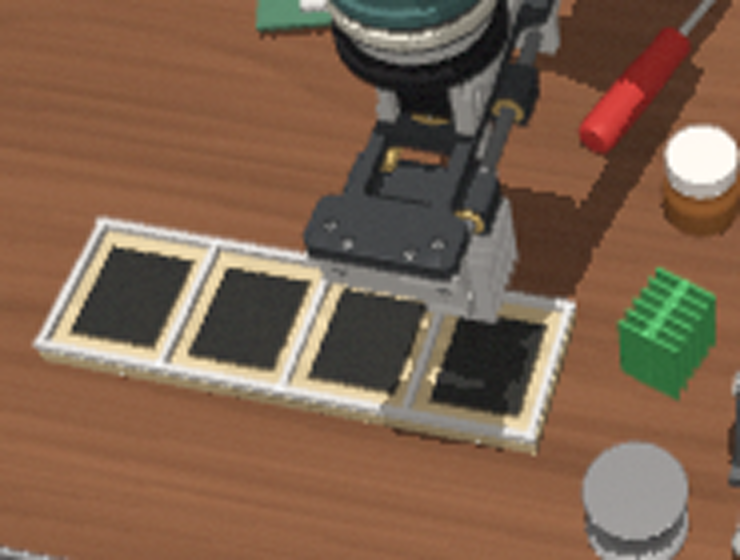

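Run:
```python
from h import *
import pickle
P=pickle.load(open("w6.pkl","rb"))
for uv in [(222,253),(400,252),(310,253),(222,320),(310,320),(310,341)]: print(uv,onz(P,(100+uv[0]/2,100+uv[1]/2),.1411).round(4))
for uv in [(210,98),(431,98)]: print(uv,onz(P,(100+uv[0]/2,100+uv[1]/2),.019).round(4))
```

```text
(222, 253) [ 0.5654 -0.0801  0.1411]
(400, 252) [ 0.6058 -0.0801  0.1411]
(310, 253) [ 0.5853 -0.0802  0.1411]
(222, 320) [ 0.5648 -0.0966  0.1411]
(310, 320) [ 0.5853 -0.0967  0.1411]
(310, 341) [ 0.5852 -0.1021  0.1411]
(210, 98) [ 0.5455 -0.0586  0.019 ]
(431, 98) [ 0.6345 -0.0591  0.019 ]
```

The heat sink hangs centred: its middle is at y −0.099 against TCP −0.0987. The wrist view puts the rack's left end at y −0.059, as measured. Lowering.

step_arm(motion="0 2 0.1 0.2 0 0 0;0 2 0 0.2 0 0 0;0 1.5 0 0 0 0 0;0 1 0 0 0 0 0;0 0.4 0 0 0 0 0;0 0 0 0 0 0 0;0 0 0 0 0 0 0")

```text
time: 10.77
tool_pos: [0.5881, -0.0982, 0.0505]
ee_rot: [-0.206, 1.569, -0.212]
wrist_force: [1.1, 0.3, -1.8]
width: 0.0418
```

step_arm(motion="0 0.2 0 0 0 0 0;0 0.2 0 0 0 0 0;0 0.1 0 0 0 0 0;0 0 0 0 0 0 0;0 0 0 0 0 0 0")

```text
time: 11.18
tool_pos: [0.5874, -0.0981, 0.0444]
ee_rot: [0.411, 1.571, 0.405]
wrist_force: [0.8, 0.5, -0.5]
width: 0.0419
```

step_arm(motion="0 0.05 0 0 0 0 0;0 0.05 0 0 0 0 0;0 0 0 0 0 0 0;0 0 0 0 0 0 0")

```text
time: 11.52
tool_pos: [0.5875, -0.0982, 0.0443]
ee_rot: [-0.257, 1.57, -0.263]
wrist_force: [-1.6, 0.7, 4.0]
width: 0.0419
```

Contact: the force is up to +4 N and z has stopped at 0.044. I open only slightly, because the fingers must stay inside the strips, and then rise.

step_arm(motion="54 0 0 0 0 0 0;54 0 0 0 0 0 0;54 0 0 0 0 0 0;54 0 0 0 0 0 0;54 0 0 0 0 0 0;54 0 0 0 0 0 0;54 -1.5 0 0 0 0 0;54 -3 0 0 0 0 0;54 -4 0 0 0 0 0;54 -4 0 0 0 0 0;54 0 0 0 0 0 0;54 0 0 0 0 0 0")

```text
time: 12.52
tool_pos: [0.5893, -0.0986, 0.1724]
ee_rot: [-0.24, 1.563, -0.246]
wrist_force: [0.3, 0.8, -0.6]
width: 0.0508
```

Run:
```python
from h import *
go([.547,.173,.14],.025)
im=snapshot("scene"); crop(im,80,130,185,140,4,"pics/s7.png")
```

```text
tool [ 0.5893 -0.0986  0.1724] yaw -0.006 down [ 0.008 -0.002 -1.   ] shift cm [ 3.15 27.14 -4.42]
then turn about tool x -0.031
```

View pics/s7.png

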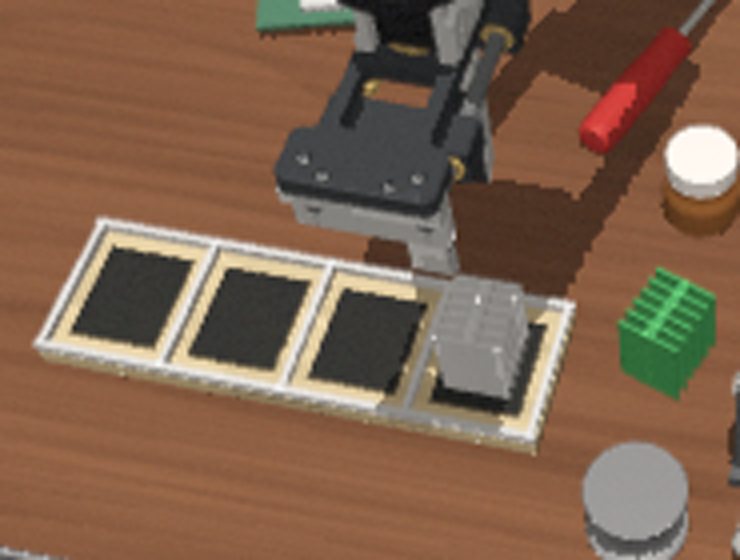

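The heat sink stands upright in the leftmost bay (crop (478,335)). Capacitor next.

step_arm(motion="85 0 0 0 -0.031 0 0;85 0 3.4 -0.44 0 0 0;85 0 3.4 -0.44 0 0 0;85 0 3.4 -0.44 0 0 0;85 0 3.4 -0.44 0 0 0;85 0 3.4 -0.44 0 0 0;85 0 3.4 -0.44 0 0 0;85 0 3.4 -0.44 0 0 0;85 0 3.4 -0.44 0 0 0;85 3 0 0 0 0 0;85 2 0 0 0 0 0;85 0 0 0 0 0 0;85 0 0 0 0 0 0;85 0 0 0 0 0 0")

```text
time: 13.73
tool_pos: [0.5453, 0.1726, 0.118]
ee_rot: [-3.041, 1.57, -3.016]
wrist_force: [0.2, -0.2, 0.3]
width: 0.0802
```

Run:
```python
from h import *
go([.547,.173,.052],.025)
P=camera_params("wrist");im=snapshot("wrist"); crop(im,100,100,300,284,2,"pics/w8.png")
print(proj(P,[.547,.173,.076]),(proj(P,[.547,.173,.076])-100)*2)
```

```text
tool [0.5453 0.1726 0.118 ] yaw 0.0244 down [-0.001 -0.    -1.   ] shift cm [6.6  0.04 0.18]
then turn about tool x -0.0006
[255.60315242 218.96320324] [311.20630484 237.92640648]
```

View pics/w8.png

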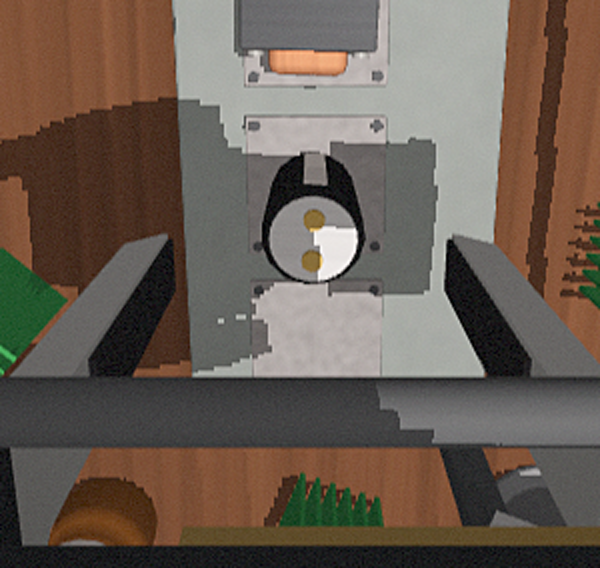

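The capacitor's disc is at (313,238), against (311,238) predicted. I go down and grip.

step_arm(motion="85 2 0 0.1 0 0 0;85 2 0 0.1 0 0 0;85 1.5 0 0 0 0 0;85 1.1 0 0 0 0 0;85 0 0 0 0 0 0;0 0 0 0 0 0 0;0 0 0 0 0 0 0;0 0 0 0 0 0 0;0 0 0 0 0 0 0;0 0 0 0 0 0 0;0 0 0 0 0 0 0;0 0 0 0 0 0 0;0 0 0 0 0 0 0;0 0 0 0 0 0 0;0 0 0 0 0 0 0;0 0 0 0 0 0 0")

```text
time: 15.12
tool_pos: [0.5473, 0.173, 0.0526]
ee_rot: [1.495, 1.571, 1.521]
wrist_force: [-1.4, 0.5, 2.1]
width: 0.0344
```

step_arm(motion="0 -1.5 0 0 0 0 0;0 -3 0 0 0 0 0;0 -4 0 0 0 0 0;0 -3.5 0 0 0 0 0;0 0 0 0 0.031 0 0;0 0 -2.5 0.3 0 0 0;0 0 -3.8 0.5 0 0 0;0 0 -3.8 0.5 0 0 0;0 0 -3.8 0.5 0 0 0;0 0 -3.8 0.5 0 0 0;0 0 -3.8 0.5 0 0 0;0 0 -3.8 0.5 0 0 0;0 0 -3.8 0.5 0 0 0;0 0 -3.5 0.3 0 0 0;0 0 -1.7 0.15 0 0 0;0 3 0 0 0 0 0;0 2 0 0 0 0 0;0 0 0 0 0 0 0;0 0 0 0 0 0 0;0 0 0 0 0 0 0")

```text
time: 16.78
tool_pos: [0.5883, -0.1702, 0.1232]
ee_rot: [-0.275, 1.569, -0.28]
wrist_force: [0.1, -0.4, -0.8]
width: 0.034
```

Run:
```python
from h import *
go([.588,-.170,.0486],-.006)
P=camera_params("wrist");im=snapshot("wrist"); crop(im,100,100,300,284,2,"pics/w9.png")
p,R=tool(); X=p+[0,0,.0234]; print((proj(P,X)-100)*2)
```

```text
tool [ 0.5883 -0.1702  0.1232] yaw -0.0056 down [ 0.001 -0.    -1.   ] shift cm [ 7.46  0.02 -0.04]
then turn about tool x 0.0004
[306.34171246 332.73544601]
```

View pics/w9.png

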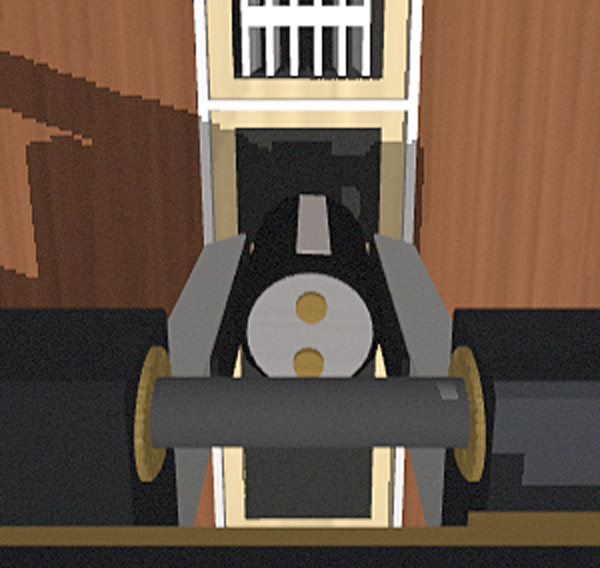

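The capacitor hangs upright and centred (disc (310,334), predicted (306,333)). The heat sink is seen standing in the next bay. Lowering.

step_arm(motion="0 2 0 0 0 0 0;0 2 0 0 0 0 0;0 1.5 0 0 0 0 0;0 1 0 0 0 0 0;0 0.4 0 0 0 0 0;0 0.2 0 0 0 0 0;0 0 0 0 0 0 0;0 0 0 0 0 0 0")

```text
time: 17.5
tool_pos: [0.5887, -0.1705, 0.0527]
ee_rot: [-0.342, 1.568, -0.348]
wrist_force: [-0.0, -0.4, -0.1]
width: 0.0344
```

step_arm(motion="0 0.15 0 0 0 0 0;0 0.15 0 0 0 0 0;0 0.05 0 0 0 0 0;0 0.05 0 0 0 0 0;0 0 0 0 0 0 0;0 0 0 0 0 0 0")

```text
time: 18.0
tool_pos: [0.5882, -0.1705, 0.0485]
ee_rot: [-0.339, 1.569, -0.345]
wrist_force: [-1.5, -0.0, 6.6]
width: 0.0343
```

step_arm(motion="52 0 0 0 0 0 0;52 0 0 0 0 0 0;52 0 0 0 0 0 0;52 0 0 0 0 0 0;52 0 0 0 0 0 0;52 0 0 0 0 0 0;52 -1.5 0 0 0 0 0;52 -3 0 0 0 0 0;52 -4 0 0 0 0 0;52 -4 0 0 0 0 0;52 0 0 0 0 0 0;52 0 0 0 0 0 0")

```text
time: 19.0
tool_pos: [0.5897, -0.171, 0.1765]
ee_rot: [-0.36, 1.563, -0.366]
wrist_force: [-0.6, -0.2, -0.0]
width: 0.049
```

Run:
```python
from h import *
go([.544,.246,.14],.025)
im=snapshot("scene"); crop(im,80,130,185,140,4,"pics/s10.png")
```

```text
tool [ 0.5897 -0.171   0.1765] yaw -0.006 down [ 0.008 -0.003 -1.   ] shift cm [ 3.49 41.68 -4.84]
then turn about tool x -0.031
```

View pics/s10.png

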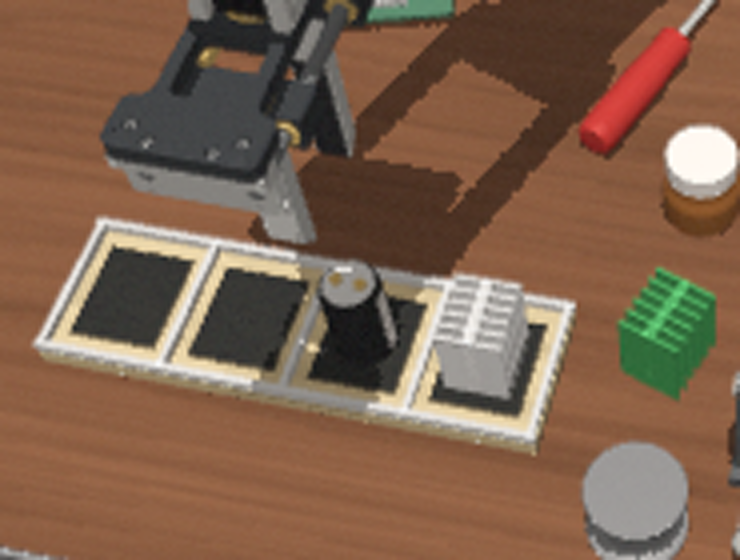

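The capacitor stands in the second bay (crop (352,310)). Transformer next.

step_arm(motion="85 0 0 0 -0.031 0 0;85 0 3.8 -0.32 0 0 0;85 0 3.8 -0.32 0 0 0;85 0 3.8 -0.32 0 0 0;85 0 3.8 -0.32 0 0 0;85 0 3.8 -0.32 0 0 0;85 0 3.8 -0.32 0 0 0;85 0 3.8 -0.32 0 0 0;85 0 3.8 -0.32 0 0 0;85 0 3.8 -0.32 0 0 0;85 0 3.8 -0.32 0 0 0;85 0 3.8 -0.32 0 0 0;85 3 0 0 0 0 0;85 3 0 0 0 0 0;85 0 0 0 0 0 0;85 0 0 0 0 0 0;85 0 0 0 0 0 0")

```text
time: 20.47
tool_pos: [0.5421, 0.2463, 0.1121]
ee_rot: [-2.888, 1.57, -2.864]
wrist_force: [-0.8, -0.0, 0.5]
width: 0.0801
```

Run:
```python
from h import *
go([.544,.246,.041],.025)
P=camera_params("wrist");im=snapshot("wrist"); crop(im,100,100,300,284,2,"pics/w11.png")
print((proj(P,[.544,.246,.058])-100)*2)
```

```text
tool [0.5421 0.2463 0.1121] yaw 0.0243 down [-0.001 -0.    -1.   ] shift cm [ 7.11 -0.03  0.2 ]
then turn about tool x -0.0007
[311.62163412 228.65721033]
```

View pics/w11.png

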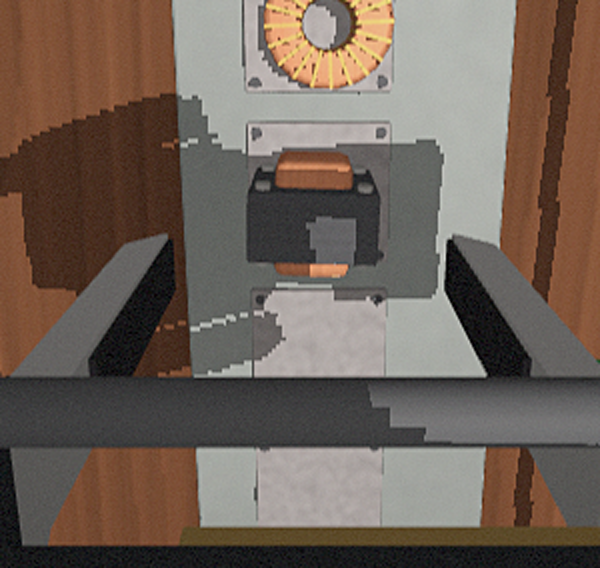

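The transformer's top face is centred at (314,228), against (312,229) predicted. I go down and grip on the core ends.

step_arm(motion="85 2 0 0.1 0 0 0;85 2 0 0.1 0 0 0;85 2 0 0 0 0 0;85 0.8 0 0 0 0 0;85 0.2 0 0 0 0 0;85 0 0 0 0 0 0;0 0 0 0 0 0 0;0 0 0 0 0 0 0;0 0 0 0 0 0 0;0 0 0 0 0 0 0;0 0 0 0 0 0 0;0 0 0 0 0 0 0;0 0 0 0 0 0 0;0 0 0 0 0 0 0;0 0 0 0 0 0 0;0 0 0 0 0 0 0")

```text
time: 21.85
tool_pos: [0.5437, 0.2468, 0.0428]
ee_rot: [3.054, 1.57, 3.079]
wrist_force: [-4.1, 0.0, 4.7]
width: 0.0458
```

step_arm(motion="0 -1.5 0 0 0 0 0;0 -3 0 0 0 0 0;0 -4 0 0 0 0 0;0 -4 0 0 0 0 0;0 0 -1 0.1 0.031 0 0;0 0 -2.6 0.2 0 0 0;0 0 -3.8 0.4 0 0 0;0 0 -3.8 0.4 0 0 0;0 0 -3.8 0.4 0 0 0;0 0 -3.8 0.4 0 0 0;0 0 -3.8 0.4 0 0 0;0 0 -3.8 0.4 0 0 0;0 0 -3.8 0.4 0 0 0;0 0 -3.8 0.4 0 0 0;0 0 -3.8 0.4 0 0 0;0 0 -3.8 0.4 0 0 0;0 0 -3.8 0.3 0 0 0;0 0 -2.5 0.1 0 0 0;0 0 -1 0.1 0 0 0;0 0 0 0 0 0 0")

```text
time: 23.52
tool_pos: [0.5888, -0.2453, 0.1646]
ee_rot: [2.945, 1.568, 2.934]
wrist_force: [1.2, 0.8, -4.1]
width: 0.0459
```

step_arm(motion="0 3 0 0 0 0 0;0 3 0 0 0 0 0;0 0 0 0 0 0 0;0 0 0 0 0 0 0;0 0 0 0 0 0 0")

```text
time: 23.93
tool_pos: [0.5902, -0.2415, 0.1082]
ee_rot: [-0.091, 1.57, -0.096]
wrist_force: [0.2, 0.4, -2.5]
width: 0.0455
```

Run:
```python
from h import *
go([.588,-.242,.0388],-.006)
P=camera_params("wrist");im=snapshot("wrist"); crop(im,100,100,300,284,2,"pics/w12.png")
p,R=tool(); 
for dy in (.013,-.013): print((proj(P,p+[0,dy,.0152])-100)*2)
```

```text
tool [ 0.5902 -0.2415  0.1082] yaw -0.0046 down [ 0.001 -0.    -1.   ] shift cm [ 6.94 -0.05 -0.23]
then turn about tool x 0.0014
[307.0356699  269.20131703]
[307.65967909 368.18305342]
```

View pics/w12.png

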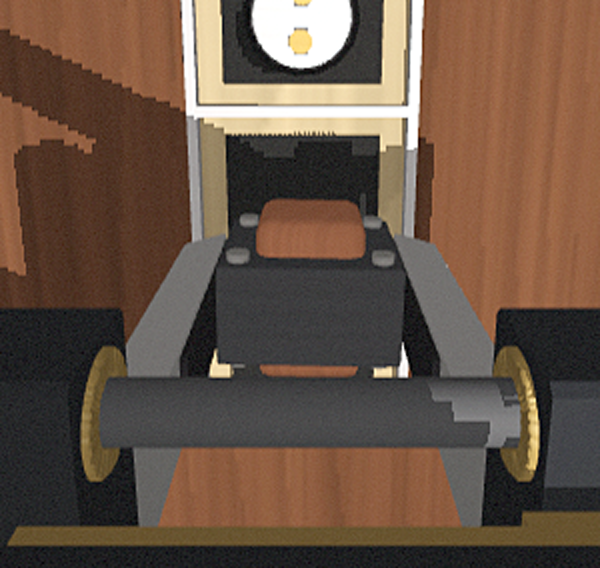

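The transformer hangs level; its top face spans rows 265–363, about 1 mm left of the TCP. Lowering with a small correction.

step_arm(motion="0 2 -0.1 -0.1 0 0 0;0 2 -0.05 -0.1 0 0 0;0 1.5 0 0 0 0 0;0 0.8 0 0 0 0 0;0 0.3 0 0 0 0 0;0 0 0 0 0 0 0;0 0 0 0 0 0 0")

```text
time: 24.57
tool_pos: [0.5887, -0.2444, 0.0431]
ee_rot: [-0.43, 1.568, -0.436]
wrist_force: [-0.3, 0.2, -3.1]
width: 0.0458
```

step_arm(motion="0 0.15 0 0 0 0 0;0 0.1 0 0 0 0 0;0 0 0 0 0 0 0;0 0 0 0 0 0 0")

```text
time: 24.9
tool_pos: [0.5877, -0.2441, 0.0392]
ee_rot: [-0.35, 1.57, -0.356]
wrist_force: [0.1, 0.5, -3.1]
width: 0.0459
```

step_arm(motion="0 0 0.1 0 0 0 0;0 0.05 0 0 0 0 0;0 0.05 0 0 0 0 0;0 0 0 0 0 0 0;0 0 0 0 0 0 0")

```text
time: 25.32
tool_pos: [0.5877, -0.2429, 0.0388]
ee_rot: [0.039, 1.57, 0.033]
wrist_force: [-2.0, 1.9, 3.6]
width: 0.0455
```

step_arm(motion="57 0 0 0 0 0 0;57 0 0 0 0 0 0;57 0 0 0 0 0 0;57 0 0 0 0 0 0;57 0 0 0 0 0 0;57 0 0 0 0 0 0;57 -1.5 0 0 0 0 0;57 -3 0 0 0 0 0;57 -4 0 0 0 0 0;57 -4 0 0 0 0 0;57 0 0 0 0 0 0;57 0 0 0 0 0 0")

```text
time: 26.32
tool_pos: [0.5895, -0.244, 0.1673]
ee_rot: [-0.462, 1.562, -0.468]
wrist_force: [-0.3, 0.9, -0.6]
width: 0.0535
```

Run:
```python
from h import *
go([.547,.3155,.14],.025)
im=snapshot("scene"); crop(im,80,130,185,140,4,"pics/s13.png")
```

```text
tool [ 0.5895 -0.244   0.1673] yaw -0.006 down [ 0.008 -0.004 -1.   ] shift cm [ 2.48 55.93 -4.6 ]
then turn about tool x -0.031
```

View pics/s13.png

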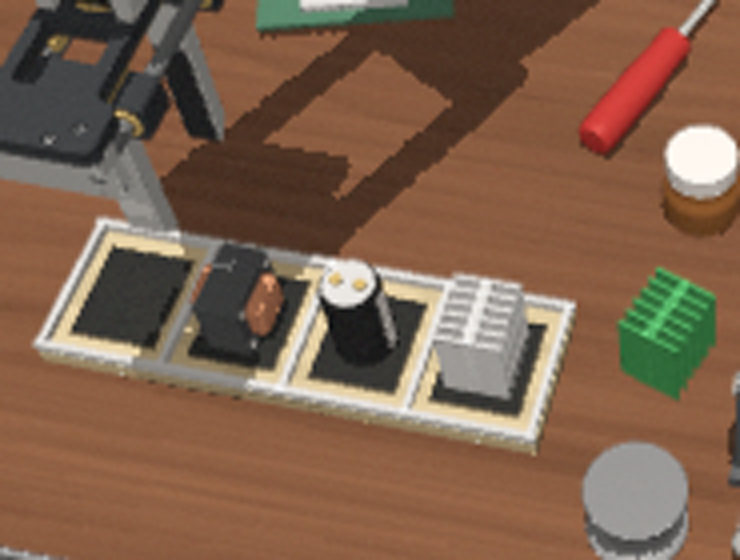

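The transformer stands in the third bay (crop (237,300)). Choke last, keeping clear of the hinge post and the open side arm.

step_arm(motion="85 0 1 0 -0.031 0 0;85 0 2.6 -0.1 0 0 0;85 0 3.8 -0.2 0 0 0;85 0 3.8 -0.2 0 0 0;85 0 3.8 -0.2 0 0 0;85 0 3.8 -0.2 0 0 0;85 0 3.8 -0.2 0 0 0;85 0 3.8 -0.2 0 0 0;85 0 3.8 -0.2 0 0 0;85 0 3.8 -0.2 0 0 0;85 0 3.8 -0.2 0 0 0;85 0 3.8 -0.2 0 0 0;85 0 3.8 -0.2 0 0 0;85 0 3.8 -0.2 0 0 0;85 0 3.8 -0.2 0 0 0;85 0 2.6 -0.2 0 0 0;85 0 0.5 -0.1 0 0 0;85 0 0 0 0 0 0;85 0 0 0 0 0 0;85 0 0 0 0 0 0")

```text
time: 28.03
tool_pos: [0.5436, 0.3156, 0.1618]
ee_rot: [-2.426, 1.569, -2.402]
wrist_force: [0.4, -0.4, -0.9]
width: 0.0801
```

Run:
```python
from h import *
import pickle
go([.547,.3155,.0405],.025)
P=camera_params("wrist");im=snapshot("wrist"); crop(im,100,100,300,284,2,"pics/w14.png"); pickle.dump(P,open("w14.pkl","wb"))
print((proj(P,[.547,.3155,.05])-100)*2)
```

```text
tool [0.5436 0.3156 0.1618] yaw 0.024 down [-0.002 -0.001 -1.   ] shift cm [12.13  0.    0.36]
then turn about tool x -0.001
[314.81810955 186.99089233]
```

View pics/w14.png

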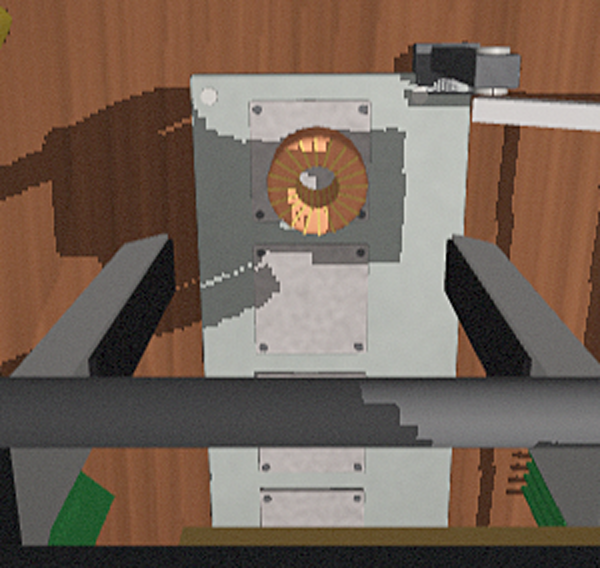

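The ring's centre is at (318,186), against (315,187) predicted. Going down.

step_arm(motion="85 3 0 0.2 0 0 0;85 3 0 0.2 0 0 0;85 3 0 0 0 0 0;85 2 0 0 0 0 0;85 0.8 0 0 0 0 0;85 0.2 0 0 0 0 0;85 0 0 0 0 0 0;85 0 0 0 0 0 0")

```text
time: 28.75
tool_pos: [0.5492, 0.3173, 0.0449]
ee_rot: [0.411, 1.567, 0.435]
wrist_force: [0.6, 0.5, 0.5]
width: 0.0796
```

step_arm(motion="85 0.2 -0.1 0 0 0 0;85 0.1 0 0 0 0 0;0 0 0 0 0 0 0;0 0 0 0 0 0 0;0 0 0 0 0 0 0;0 0 0 0 0 0 0;0 0 0 0 0 0 0;0 0 0 0 0 0 0;0 0 0 0 0 0 0;0 0 0 0 0 0 0;0 0 0 0 0 0 0;0 0 0 0 0 0 0")

```text
time: 29.75
tool_pos: [0.5476, 0.3163, 0.0398]
ee_rot: [2.827, 1.57, 2.852]
wrist_force: [0.3, -0.4, 0.5]
width: 0.0408
```

The width reads 0.041, a bit under the 45 mm ring, so I check before lifting.

step_arm(motion="0 0 0 0 0 0 0;0 0 0 0 0 0 0")

```text
time: 29.92
tool_pos: [0.5476, 0.3163, 0.0398]
ee_rot: [2.772, 1.57, 2.797]
wrist_force: [-0.9, -0.0, 1.2]
width: 0.041
```

Run:
```python
from h import *
P=camera_params("wrist");im=snapshot("wrist"); crop(im,100,60,300,284,2,"pics/w15.png")
p,R=tool()
for dy in (0,.0225,-.0225): print((proj(P,[p[0],p[1]+dy,.05])-[100,60])*2)
```

```text
[304.73062125 386.40716199]
[306.85414108 300.66491461]
[302.74295168 466.66412655]
```

View pics/w15.png

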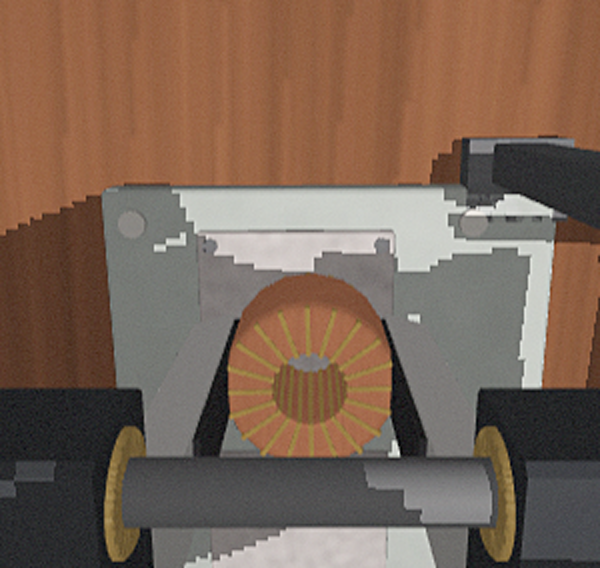

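The ring is held firmly at a steady width. Its hole is at (310,391), predicted (305,386), so it sits about 1.3 mm right of the TCP. Lifting and carrying.

step_arm(motion="0 -1.5 0 0 0 0 0;0 -3 0 0 0 0 0;0 -4 0 0 0 0 0;0 -4 0 0 0 0 0;0 0 0 0 0.031 0 0;0 0 -2 0.1 0 0 0;0 0 -3.8 0.3 0 0 0;0 0 -3.8 0.3 0 0 0;0 0 -3.8 0.3 0 0 0;0 0 -3.8 0.3 0 0 0;0 0 -3.8 0.3 0 0 0;0 0 -3.8 0.3 0 0 0;0 0 -3.8 0.3 0 0 0;0 0 -3.8 0.3 0 0 0;0 0 -3.8 0.3 0 0 0;0 0 -3.8 0.3 0 0 0")

```text
time: 31.3
tool_pos: [0.5762, -0.0861, 0.1643]
ee_rot: [-1.741, 1.57, -1.748]
wrist_force: [0.9, 0.0, -2.6]
width: 0.0407
```

step_arm(motion="0 0 -3.8 0.3 0 0 0;0 0 -3.8 0.2 0 0 0;0 0 -3.8 0.2 0 0 0;0 0 -3.8 0.2 0 0 0;0 0 -3.8 0.2 0 0 0;0 0 -2.5 0.2 0 0 0;0 0 -1 0 0 0 0;0 0 0 0 0 0 0;0 3 0 0 0 0 0;0 2.5 0 0 0 0 0;0 0 0 0 0 0 0;0 0 0 0 0 0 0;0 0 0 0 0 0 0")

```text
time: 32.38
tool_pos: [0.5888, -0.3081, 0.1111]
ee_rot: [-0.324, 1.569, -0.329]
wrist_force: [-0.2, 0.1, -0.9]
width: 0.0408
```

Run:
```python
from h import *
go([.588,-.313,.0358],-.006)
P=camera_params("wrist");im=snapshot("wrist"); crop(im,100,100,300,284,2,"pics/w16.png")
p,R=tool()
for dy in (0,.0225,-.0225): print((proj(P,[p[0],p[1]+dy,p[2]+.0102])-100)*2)
```

```text
tool [ 0.5888 -0.3081  0.1111] yaw -0.0045 down [ 0.001 -0.    -1.   ] shift cm [ 7.53 -0.49 -0.09]
then turn about tool x 0.0015
[306.53119842 310.24959942]
[305.97517833 224.19090477]
[307.05138458 390.76205257]
```

View pics/w16.png

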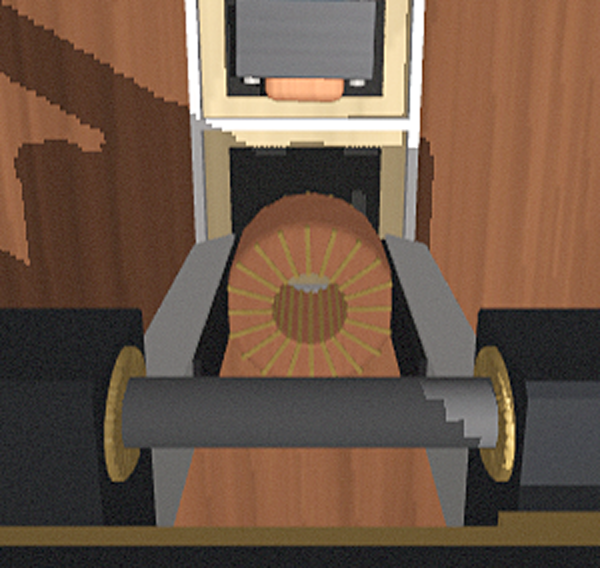

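The choke hangs level, with the transformer standing in the bay beyond. Lowering with a −0.5 cm y correction.

step_arm(motion="0 2 -0.3 -0.05 0 0 0;0 2 -0.2 -0.05 0 0 0;0 1.5 0 0 0 0 0;0 1 0 0 0 0 0;0 0.4 0 0 0 0 0;0 0 0 0 0 0 0;0 0 0 0 0 0 0")

```text
time: 33.02
tool_pos: [0.588, -0.3143, 0.0423]
ee_rot: [-0.502, 1.568, -0.508]
wrist_force: [-0.0, -0.7, -1.0]
width: 0.0408
```

step_arm(motion="0 0.2 0 0 0 0 0;0 0.1 0 0 0 0 0;0 0 0 0 0 0 0;0 0 0 0 0 0 0")

```text
time: 33.35
tool_pos: [0.5873, -0.3142, 0.0382]
ee_rot: [-0.409, 1.57, -0.415]
wrist_force: [0.2, 0.8, -1.5]
width: 0.0405
```

step_arm(motion="0 0.1 0.1 0 0 0 0;0 0.1 0 0 0 0 0;0 0.05 0 0 0 0 0;0 0 0 0 0 0 0;0 0 0 0 0 0 0")

```text
time: 33.77
tool_pos: [0.5872, -0.313, 0.0358]
ee_rot: [0.104, 1.57, 0.098]
wrist_force: [-1.0, 0.4, 1.3]
width: 0.0409
```

step_arm(motion="0 0.04 0 0 0 0 0;0 0 0 0 0 0 0;56 0 0 0 0 0 0;56 0 0 0 0 0 0;56 0 0 0 0 0 0;56 0 0 0 0 0 0;56 0 0 0 0 0 0;56 0 0 0 0 0 0;56 -1.5 0 0 0 0 0;56 -3 0 0 0 0 0;56 -4 0 0 0 0 0;56 -4 0 0 0 0 0;56 -4 0 -2 0 0 0;56 -2 0 -4 0 0 0;56 0 0 -4 0 0 0;56 0 0 -4 0 0 0;56 0 0 -4 0 0 0;56 0 0 0 0 0 0;56 0 0 0 0 0 0")

```text
time: 35.35
tool_pos: [0.4098, -0.312, 0.2161]
ee_rot: [-0.443, 1.57, -0.451]
wrist_force: [-0.5, -0.5, -0.6]
width: 0.0526
```

Run:
```python
from h import *
print(robot.get_obs()['time'],tool()[0])
im=snapshot("scene"); cv2.imwrite("pics/sceneF.png",im[:,:,::-1]); crop(im,80,150,350,160,2.2,"pics/sF.png")
im=snapshot("top"); cv2.imwrite("pics/topF.png",im[:,:,::-1]); crop(im,260,130,130,80,6,"pics/tF.png"); crop(im,100,100,150,110,5,"pics/tF2.png")
im=snapshot("wrist"); crop(im,0,0,512,384,1.5,"pics/wF.png")
```

```text
35.35 [ 0.40982722 -0.31195814  0.21611305]
```

View pics/sF.png

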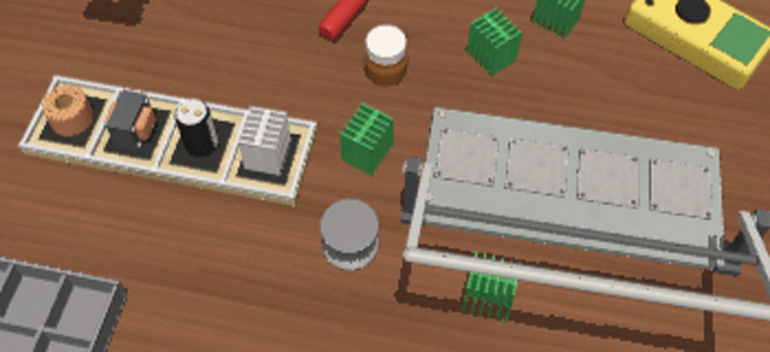

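View pics/tF.png

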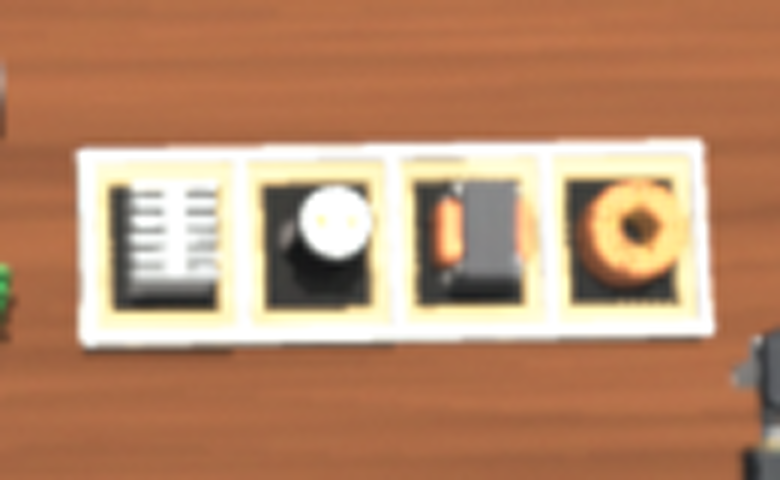

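View pics/tF2.png

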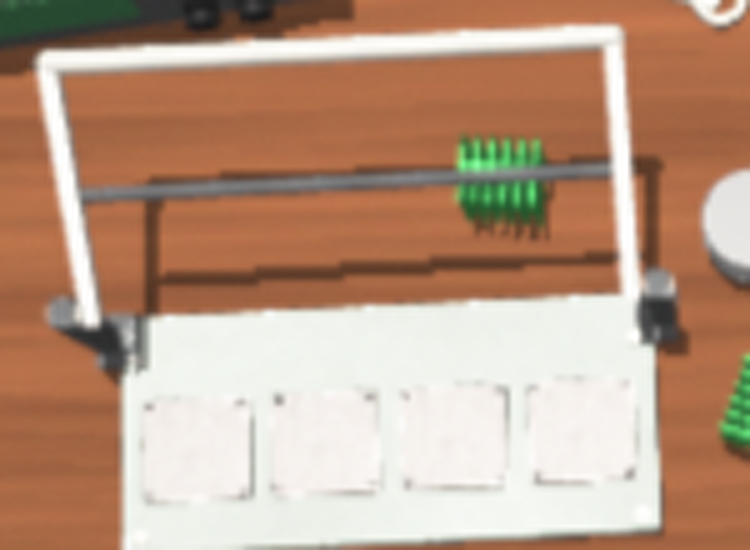

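The top crop shows heat sink, capacitor, transformer and choke, left to right, one per bay. The nests are empty, the frame is open on its stop, and the decoys are unmoved. I measure the centring in both views.

Run:
```python
from h import *
T=camera_params("top");S=camera_params("scene")
im=cv2.imread("pics/sceneF.png")[:,:,::-1]; crop(im,85,175,145,75,5,"pics/sF2.png")
t=lambda a:(260+a[0]/6,130+a[1]/6)
for n,a,h,b in [("hs",(173,228),.066,108),("cap",(335,222),.072,36),("tr",(489,228),.054,-36),("ch",(633,231),.046,-108)]:
    c=np.array([.5875+.006*b/1000,-.206+b/1000]); print(n,onz(T,t(a),h)[:2].round(4),"off",(1000*(onz(T,t(a),h)[:2]-c)).round(1))
```

```text
hs [ 0.5868 -0.0993] off [-1.4 -1.3]
cap [ 0.5868 -0.1718] off [-0.9 -1.8]
tr [ 0.5857 -0.2446] off [-1.6 -2.6]
ch [ 0.5842 -0.3124] off [-2.7  1.6]
```

View pics/sF2.png

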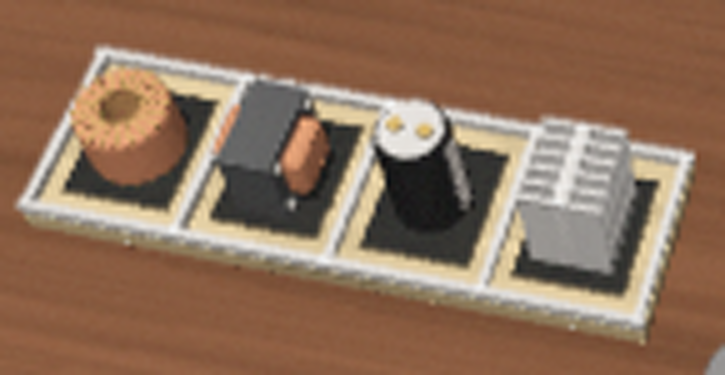

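In the scene crop all four stand upright, and the top view puts each within about 3 mm of its bay's middle. Handing in.

Run:
```python
from bench import robot
print(robot.close_job())
```

```text
the job is handed in; nothing more can be done
None
```

I swung the keeper frame over past vertical and let go at about 140°. It came to rest on its stop, before any part was touched. I then moved the four parts one at a time. From left to right seen from the robot, the rack now holds heat sink, capacitor, transformer and choke, the reverse of their order in the fixture. Each was lowered until I felt light contact before I released it. The robot's clock read about 35 s.

- **Final pictures:** all four parts stand upright, one per bay. The nests are empty, the frame is open, the green look-alikes are unmoved, and the gripper is clear of everything.
- **Centring:** measured from the top view, each part's top is within about 1–3 mm of its bay's middle. The choke is farthest off, about 3 mm toward the robot, though its reading came from pixels picked by eye. The camera calibration is only good to about 2 mm.
- **Readings that disagreed:**
  - The jaws closed to 41 mm on the choke, whose stated diameter is 45 mm, but the hold was steady.
  - Part-top heights from two views differed from the text by up to 4 mm.
  - The wrist view put the rack's middle about 2 mm farther from the robot than the other two cameras did.

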